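Stop the ink proofer and hold its guard half open

ROBOT

A 7-joint arm with a two-finger parallel gripper is mounted at the origin on the work surface. World frame = base frame: x ahead of the robot, y to its left, z up, the work surface at z = 0. Lengths are in mm, angles in rad, forces in N, time in s.
With the tool pointing down it reaches from about 425 to 925 mm from the base axis. Payload 6.8 kg.
Tool frame: the origin (TCP) lies between the finger pads; the fingertips stand 22 mm ahead of it and the grasp point (between the pads) lies 3 mm ahead of it; z points along the fingers, y is the line along which they close (so a half turn about z gives the same grasp; the last joint's range is limited). The gripper opens to 88 mm and grips with 3 to 60 N. Pads are 20 mm wide; open, the fingers measure 115 mm over their backs; the gripper's body (75 mm by 178 mm) begins 61 mm behind the grasp point.
Start: joints at [-1.45, 0.477, 0.022, 1.555, -0.011, 1.109, -0.083], TCP at [153.091, 657.427, 244.664] pointing down, gripper open.
Joint ranges: [-2.96, 2.96], [-0.34, 2.1], [-1.41, 1.46], [0.24, 2.44], [-1.37, 4.51], [0.17, 1.92], [-2.96, 2.96]. Speed limits (rad/s): [2.39, 2.39, 3.14, 3.14, 3.14, 3.14, 3.14].

INTERFACE

Orientations are given as a unit quaternion [x, y, z, w].
In Python, from workcell import manip gives the robot as it stands.
- The arm moves only by the shell command python3 -m creep 'ROWS' [FORCE]. ROWS is text: rows parted by semicolons, each of 7 numbers parted by spaces: the shift along the tool's x, y, z in mm, then the turn, a rotation vector about the tool's x, y, z in units of 10 degrees (1.0 is 10 degrees), then the closure, from -1 (fully open) to 1 (shut). A call has 1 to 12 rows; each row is the pose to reach, as a shift and turn from the pose commanded when the call began, along the tool's axes at that moment; what a row does not reach only later rows make up. A row lasts 1/8 s, in which the tool goes at most 62.5 mm and 10.7 degrees, less where a joint would pass 70% of its speed; a pose out of reach is approached as far as the arm can. A call with a gripper value outside its range is refused whole. The fingers move at their own pace and stop on an object; FORCE is the grip in N (left out, the last holds). Time passes only in rows, so rows that repeat a pose let the fingers close. It gives the time, the measured TCP pose, the force, the opening and the grip force at its end, in the units of the state.
- manip.state(): the state, without advancing time (a new reading comes with each control period).
- manip.capture(name): name is "scene" or "side" or "wrist"; returns the picture (400x640x3 uint8, red, green, blue); there is no depth.
- manip.calibration(name): a dict with "vfov" (degrees; the focal length in pixels is half the picture's height over the tangent of half this angle, whatever the lens; pixels are square), "cx", "cy" (the principal point, pixels), "eye" and "rotation" of the camera in the world. Camera axes: x right, y up, looking along -z (the intrinsics and any distortion apply to the point x, -y, -z); pixel columns grow to the right and rows downward; lengths in mm; the calibration is good to about 2 mm. The wrist camera is an equidistant fisheye: a pixel r from the principal point sees the ray r / f radians off the axis. A picture is of the moment at which its call begins: read the wrist's pose just before it. calibration takes no time and is no camera call; for the wrist camera it gives the pose at the moment of the call.
- manip.hand_in(): hands the job in; it is judged then, once.
Trained networks look in the newest picture that a camera, given by its name, has taken for a name from the list of things; names that differ only in an ending like _2 or _b are one class to them, and where a whole thing is asked for, a point or a joint stands for the part that bears it (a point fixed in the world has none). Each returns a list of dicts, best first, with "confidence" (0 to 1); they miss things now and then, are a little off and sometimes report something else, mostly with a low value. They report only what shows in the picture. A call takes as long as a camera call.
- manip.find_in(target, camera): "point" ([x, y, z] in mm, in world coordinates, good to about 4 mm: the middle of the surface that is visible of it).
The state is a dict: "time": time; "q": joint angles; "joint_vel": joint speeds; "effort": joint torques, N m; "ee_pos": TCP position; "ee_rot": TCP orientation; "ft_force": force on the tool from outside, world axes, zero at the start; "moment": the same for the moment, N m; "finger_gap": finger opening in mm; "grip_force": force on a finger pad.
Only numpy, scipy, OpenCV 4.12 (cv2) and the standard library are available. Lean on these libraries where they do the work, as an engineer would, in place of code of your own. Each camera call takes 0.05 s, during which the arm holds its last target. There are 200 camera calls.

TASK

Make the ink proofer safe for a look at its rollers: with the guard still shut, press the red stop button fully down and let it come up again, then press the blue guard-release button the same way, one at a time and without pressing the green run button. Then take the proofer's clear guard by its black bar handle and lift it half open, to about 45 degrees, and finish with the gripper still holding it there, still, because it falls shut if let go. Leave the two ink cans and the amber jar where they stand.

Things in the scene. Friction and masses are not known exactly. Their poses are not given: they have to be found in the camera images.
- proofer: the ink proofer, a fixed orange and black bench machine, 280 (x) x 260 (y) x 110 mm high, with two rollers lying along y under a hinged clear guard. Origin: centre of its underside, on the table. Its own -x axis is its front (roughly towards the robot), z is up. It may stand to the left or to the right, turned up to 0.25 rad.
- guard_handle (a point): middle of the guard's black bar handle, a round bar 12 mm thick and 120 mm long, parallel to the hinge. When shut it lies 260 mm in front of the hinge line and 40 mm higher: 20 mm beyond the front edge and 34 mm above the plate's upper face. Two thin legs at the bar's ends (60 mm either side of the middle) join it to the plate; the space below the middle is free. When shut it is 150 mm above the table; the bar may turn between the fingers as the guard swings.
- guard_hinge (a point): middle of the guard's hinge line, 110 mm above the table, at the rear of the machine (120 mm behind its origin); the hinge line is horizontal, along the machine's y
- guard (a joint): opening angle in rad of the guard, a clear plate 240 (front to hinge) x 250 (along the hinge) x 6 mm with a yellow border, about 0.25 to 0.5 kg. 0 is shut (level, its faces 110 and 116 mm above the table); the angle grows as the front edge lifts and swings back over the hinge; 0.785 is 45 degrees; its stop is at 1.3. It falls shut when let go at any angle. Nothing of the machine rises above the shut guard except its handle.
- control_box: the fixed grey control box, 160 (x) x 220 (y) x 50 mm high, dark display at its rear, beside the proofer. Origin: centre of its underside. Its row of three round buttons runs along its y, 40 mm in front (-x) of its centre, 65 mm apart; which colour has which place varies.
- red_top (a point): centre of the red stop button's top face, a cap of 30 mm diameter in a black collar, about 72 mm above the table when up; it is pressed straight down
- blue_top (a point): centre of the blue guard-release button's top face, a cap of 30 mm diameter in a black collar, about 72 mm above the table when up; it is pressed straight down
- green_top (a point): centre of the green run (not to be pressed) button's top face, a cap of 30 mm diameter in a black collar, about 72 mm above the table when up; it is pressed straight down
- red (a joint): how far the red button is pressed, m: 0 up, 0.006 fully down (takes about 4 N); springs back up when let go
- blue (a joint): how far the blue button is pressed, m: 0 up, 0.006 fully down (takes about 4 N); springs back up when let go
- green (a joint): how far the green button is pressed, m: 0 up, 0.006 fully down (takes about 4 N); springs back up when let go
- yellow_can: bystander: small metal ink can with a yellow label, 64 mm diameter, 70 mm high, between robot and machines. Origin: centre of its underside
- white_can: bystander: the same can with a white label, on the outer side of the proofer or of the control box. Origin: centre of its underside
- amber_jar: bystander: amber jar with a green cap, 56 mm diameter, 90 mm high, on the outer side of the proofer or of the control box. Origin: centre of its underside

How it is judged (in metres and radians):
On the way, in this order (a step that is already met when the one before it is completed fails the run):
1. the red stop button is pressed down (at least 4.5 of 6 mm) with the guard shut (value of joint red above 0.0045 m and value of joint blue below 0.002 m and value of joint guard below 0.05 rad), for 0.1 s.
2. red is up again and the blue guard-release button is pressed down (at least 4.5 of 6 mm) with the guard still shut (value of joint blue above 0.0045 m and value of joint red below 0.002 m and value of joint guard below 0.05 rad), for 0.1 s.
At the end, for the whole second after the job is handed in: the guard stands open at 45 degrees within 7 degrees (0.665 to 0.905 rad), still (under 0.05 rad/s), held by the gripper's fingers (more than 0.5 N) and not touched by can or jar; all buttons are up (within 1.5 mm); cans and jar stand upright within 20 mm of where they were (value of joint guard between 0.665 and 0.905 rad and velocity of joint guard between -0.05 and 0.05 rad/s and contact force between the fingers and guard above 0.5 N and value of joint each of red, blue, green below 0.0015 m and contact force between guard and yellow_can below 0.1 N and contact force between guard and white_can below 0.1 N and contact force between guard and amber_jar below 0.1 N and distance of each of yellow_can, white_can, amber_jar from where it was at the start of the episode below 0.02 m and angle between each of yellow_can, white_can, amber_jar's own z axis and vertical below 0.2 rad); the arm keeps its last pose, push and grip.
It fails at once if the green run button is pressed (more than 2.5 mm) (value of joint green above 0.0025 m).
It fails at once if red and blue are down together (both more than 2.5 mm) (value of joint each of red, blue above 0.0025 m).
It fails at once if a can or the jar is shoved more than 20 mm or tipped (not (distance of each of yellow_can, white_can, amber_jar from where it was at the start of the episode below 0.02 m and angle between each of yellow_can, white_can, amber_jar's own z axis and vertical below 0.2 rad)).
It also fails if it takes over 64 s, if anything falls off the work surface, if the arm or the gripper's body presses on something with over 40 N, if the wrist force passes 120 N, or if a joint passes its speed limit or range.

## Working session

There is one attempt and no reset: what is moved stays moved. The work goes in short steps, Python scripts to look and compute and a shell command to move; the robot and the scene stay as the last step left them, time stands still between calls to the robot, and variables do not carry over. Pictures are saved under pics/ and viewed, at most 10 in all, crops included, and the job is handed in when it is done.

```bash
mkdir -p pics; python3 - <<'E'
from workcell import manip
import cv2, numpy as np
for c in ("scene","side"):
    im=manip.capture(c); cv2.imwrite(f"pics/{c}0.png",im[:,:,::-1])
    for t in ("proofer","guard_handle","control_box","red_top","blue_top","green_top","yellow_can","white_can","amber_jar"):
        print(c,t,[(np.round(d["point"]).tolist(),round(d["confidence"],2)) for d in manip.find_in(t,c)[:2]])
s=manip.state();print(s["time"],s["ee_pos"],s["ee_rot"],s["finger_gap"])
E
```

```text
scene proofer [([677.0, 170.0, 114.0], 0.55), ([550.0, -228.0, 70.0], 0.39)]
scene guard_handle [([631.0, 177.0, 119.0], 0.95), ([634.0, -453.0, 64.0], 0.46)]
scene control_box [([630.0, -174.0, 45.0], 0.71), ([563.0, -167.0, 71.0], 0.6)]
scene red_top [([628.0, 177.0, 114.0], 0.64), ([634.0, -452.0, 66.0], 0.58)]
scene blue_top [([626.0, 172.0, 117.0], 0.44)]
scene green_top [([574.0, -107.0, 73.0], 0.63)]
scene yellow_can [([433.0, 15.0, 57.0], 0.8)]
scene white_can [([602.0, 470.0, 59.0], 0.6)]
scene amber_jar [([630.0, -453.0, 65.0], 0.7)]
side proofer [([606.0, 247.0, 117.0], 0.65)]
side guard_handle [([613.0, 194.0, 112.0], 0.68)]
side control_box [([603.0, -142.0, 51.0], 0.74), ([610.0, 189.0, 116.0], 0.38)]
side red_top []
side blue_top []
side green_top [([563.0, -98.0, 72.0], 0.58)]
side yellow_can [([410.0, 37.0, 55.0], 0.94)]
side white_can [([584.0, 500.0, 60.0], 0.95)]
side amber_jar [([610.0, -436.0, 54.0], 0.68), ([585.0, 502.0, 60.0], 0.2)]
1.0 [153.07726928 657.45412136 244.71344627] [ 1.14139299e-01  9.93464754e-01  4.60176809e-05 -8.92283238e-06] 87.5660114669017
```

View pics/scene0.png

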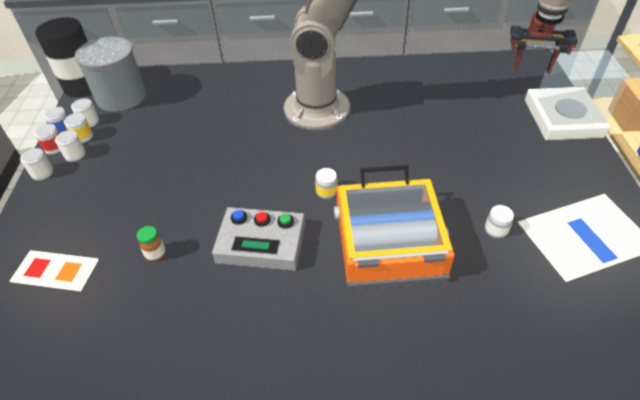

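View pics/side0.png

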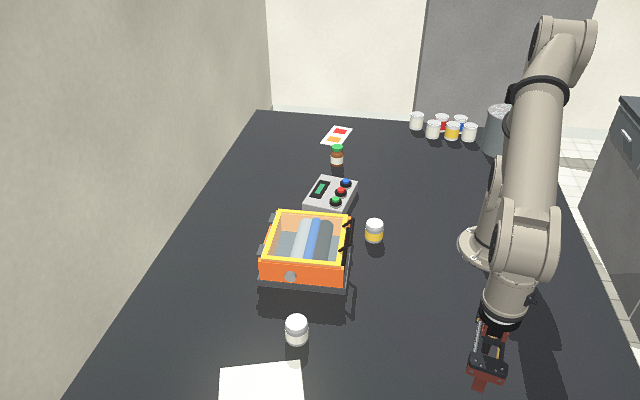

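```bash
cat > h.py <<'E'
from workcell import manip
import cv2, numpy as np
from scipy.spatial.transform import Rotation as R
def ray(c,u,v):
    k=manip.calibration(c); f=200/np.tan(np.radians(k["vfov"])/2)
    d=np.array([(u-k["cx"])/f,-(v-k["cy"])/f,-1.0]); return np.array(k["eye"]),np.array(k["rotation"])@d
def atz(c,u,v,z):
    e,d=ray(c,u,v); return e+d*(z-e[2])/d[2]
def goto(p,M=None):
    "shift (tool axes) and rotvec/10deg to TCP pose p, M from measured pose"
    s=manip.state(); R0=R.from_quat(s["ee_rot"])
    r=R0.inv()*(R.from_matrix(M) if M is not None else R0)
    print("shift",np.round(R0.inv().apply(np.array(p)-s["ee_pos"]),1),"turn",np.round(np.degrees(r.as_rotvec())/10,2))
E
python3 - <<'E'
from h import *
print({k:v for k,v in manip.calibration("scene").items()})
im=cv2.imread("pics/scene0.png"); hsv=cv2.cvtColor(im,cv2.COLOR_BGR2HSV)
for n,lo,hi in (("red",0,8),("red",172,180),("blue",105,130),("green",50,80)):
    m=cv2.inRange(hsv,(lo,110,60),(hi,255,255)); m[:200]=0;m[232:]=0;m[:,:220]=0;m[:,305:]=0
    l,_,st,ce=cv2.connectedComponentsWithStats(m)[0:4]
    for s,c in zip(st[1:],ce[1:]):
        if s[4]>15: print(n,s,c,atz("scene",*c,70).round(1))
for p in ((362,171),(408,169)): print("handle",atz("scene",*p,150).round(1))
for p in ((337,186),(435,180),(447,254),(347,262)): print("plate",atz("scene",*p,116).round(1))
for c,(x,y) in (("side",(0,0)),("scene",(0,0))):pass
v=im[160:290,300:470]; a=im[195:275,200:320]
cv2.imwrite("pics/crop1.png",cv2.resize(v,None,fx=4.5,fy=4.5,interpolation=cv2.INTER_CUBIC))
E
```

```text
{'vfov': 43.82040753992575, 'cx': 325.4055789113886, 'cy': 199.0462265663093, 'eye': array([1432.94618669,  -13.8579045 , 1090.02581166]), 'rotation': array([0.25487467, 0.25556683, 0.64136969, 0.67702985])}Traceback (most recent call last):
  File "<stdin>", line 8, in <module>
  File "h.py", line 8, in atz
    e,d=ray(c,u,v); return e+d*(z-e[2])/d[2]
        ~~~^^^^^^^
  File "h.py", line 6, in ray
    d=np.array([(u-k["cx"])/f,-(v-k["cy"])/f,-1.0]); return np.array(k["eye"]),np.array(k["rotation"])@d
                                                                               ~~~~~~~~~~~~~~~~~~~~~~~^~
ValueError: matmul: Input operand 1 has a mismatch in its core dimension 0, with gufunc signature (n?,k),(k,m?)->(n?,m?) (size 3 is different from 4)
```

Rotation is a quaternion; fixing that.

```bash
sed -i 's/np.array(k\["rotation"\])@d/R.from_quat(k["rotation"]).apply(d)/' h.py
python3 - <<'E'
from h import *
im=cv2.imread("pics/scene0.png"); hsv=cv2.cvtColor(im,cv2.COLOR_BGR2HSV)
for n,lo,hi in (("red",0,8),("red",172,180),("blue",105,130),("green",50,80)):
    m=cv2.inRange(hsv,(lo,110,60),(hi,255,255)); m[:200]=0;m[232:]=0;m[:,:220]=0;m[:,305:]=0
    l,_,st,ce=cv2.connectedComponentsWithStats(m)[0:4]
    for s,c in zip(st[1:],ce[1:]):
        if s[4]>15: print(n,s,c,atz("scene",*c,70).round(1))
for p in ((362,171),(408,169)): print("handle",atz("scene",*p,150).round(1))
for p in ((337,186),(435,180),(447,254),(347,262)): print("plate",atz("scene",*p,116).round(1))
v=im[160:290,300:470]
cv2.imwrite("pics/crop1.png",cv2.resize(v,None,fx=4.5,fy=4.5,interpolation=cv2.INTER_CUBIC))
E
```

```text
red [255 212  13  11 105] [261.35238095 216.94285714] [ 558.7 -165.4   70. ]
blue [232 210  13  11 106] [237.85849057 215.05660377] [ 548.  -229.3   70. ]
green [279 214  12  10  91] [284.83516484 218.64835165] [ 568.7 -102.    70. ]
handle [481.8 111.1 150. ]
handle [482.4 235.3 150. ]
plate [500.7  42.5 116. ]
plate [495.4 310.7 116. ]
plate [742.7 291.1 116. ]
plate [751.5  50.6 116. ]
```

View pics/crop1.png

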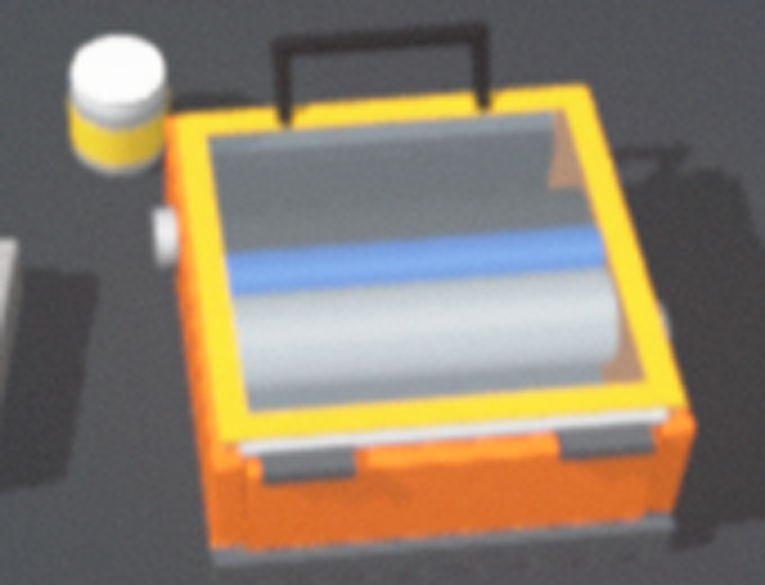

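The picture shows the handle bar's ends at about (362,170) and (407,167), clear of the yellow can. The buttons run blue, red, green from left to right. Next I'll work out the poses.

```bash
cat >> h.py <<'E'
def down(yaw):
    c,s=np.cos(yaw),np.sin(yaw); return np.array([[-s,c,0],[c,s,0],[0,0,-1.]])
E
python3 - <<'E'
from h import *
a,b=atz("scene",362.2,169.8,150),atz("scene",407.1,167.1,150); d=b-a
print("handle",(a+b)/2,np.linalg.norm(d),"yaw",-np.arctan2(d[0],d[1]))
P=[atz("scene",*p,116) for p in ((336.7,186.7),(431,179.6),(453,250.7),(349.3,257.8))]
print(np.round(P))
for i,j in ((0,1),(3,2)): e=P[j]-P[i]; print(np.linalg.norm(e),-np.arctan2(e[0],e[1]))
for i,j in ((0,3),(1,2)): e=P[j]-P[i]; print(np.linalg.norm(e),np.arctan2(e[1],e[0]))
goto([480,420,260],down(0.8)); print(manip.state()["q"].round(2))
E
```

```text
handle [476.09927023 173.06409506 150.        ] 121.92937957467008 yaw 0.019346699727766675
[[503.  42. 116.]
 [493. 300. 116.]
 [734. 307. 116.]
 [740.  57. 116.]]
258.7999021648675 0.038854745518380106
250.50944168276683 0.022972650517484035
236.95857514985096 0.0653793523258826
240.86228930763426 0.030395212750464383
shift [-372.3 -157.1  -15.3] turn [ 0.   -0.    3.11]
[-1.45  0.48  0.02  1.56 -0.01  1.11 -0.08]
```

```bash
python3 -m creep '-60 -20 -2 0 0 0 1; -120 -45 -4 0 0 0.8 1; -180 -70 -6 0 0 1.5 1; -240 -100 -8 0 0 2 1; -300 -125 -12 0 0 2.5 1; -372 -157 -15 0 0 3.1 1;-372 -157 -15 0 0 3.1 1'; python3 - <<'E'
from h import *
print(manip.state()["q"].round(2)); goto([558,-165,160],down(-0.05))
E
```

```text
time: 1.88
ee_pos: [483.4, 416.6, 260.2]
ee_rot: [0.378, 0.926, 0.0, 0.001]
ft_force: [-0.7, -0.0, 0.7]
finger_gap: 21.2
grip_force: 0.0
[-0.99  0.41  0.25  1.65 -0.11  1.1   0.08]
shift [-460.5 -362.8  100.7] turn [0.01 0.01 4.84]
```

```bash
python3 -m creep '-45 -36 0 0 0 0.5 1; -90 -72 0 0 0 1 1; -135 -108 0 0 0 1.5 1; -180 -142 0 0 0 2 1; -225 -177 0 0 0 2.5 1; -270 -213 0 0 0 3 1; -315 -248 0 0 0 3.5 1; -360 -284 10 0 0 4 1; -405 -320 40 0 0 4.4 1; -460 -363 80 0 0 4.8 1; -460 -363 80 0 0 4.8 1; -460 -363 80 0 0 4.8 1'; python3 - <<'E'
from h import *
s=manip.state();print(s["q"].round(2),s["ee_pos"],s["ft_force"])
k=manip.calibration("wrist")
im=manip.capture("wrist"); cv2.imwrite("pics/w1.png",im[:,:,::-1])
for t in ("red_top","blue_top","green_top"):
  for c in ("wrist",): print(t,[(np.round(d["point"]).tolist(),round(d["confidence"],2)) for d in manip.find_in(t,c)[:2]])
print(k)
E
```

```text
time: 3.38
ee_pos: [556.7, -162.2, 179.0]
ee_rot: [0.721, 0.693, -0.001, -0.0]
ft_force: [-0.7, 0.9, 0.0]
finger_gap: 0.6
grip_force: 0.0
[-0.27  0.44  0.58  1.88 -0.3   0.91  0.42] [ 556.72288125 -162.24830917  178.97706346] [-0.68723447  0.91279944  0.01663969]
red_top [([558.0, -168.0, 72.0], 0.88)]
blue_top []
green_top [([565.0, -107.0, 73.0], 0.6)]
{'vfov': 65.70646984690485, 'cx': 312.17922620345445, 'cy': 199.79545204871306, 'eye': array([559.81301558, -90.18683905, 318.77316475]), 'rotation': array([-0.13249555,  0.00326965, -0.02002741,  0.99097585])}
```

View pics/w1.png

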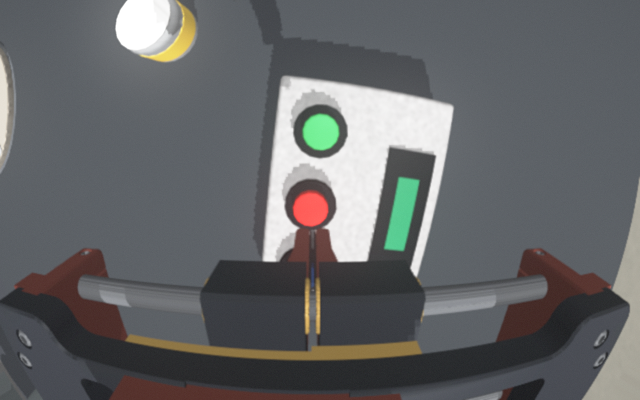

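The closed fingertips end near (312,232), beside the red cap at (310,208), and green is at (321,132). I'll refine the red position with the fisheye model.

```bash
cat >> h.py <<'E'
def watz(u,v,z):
    k=manip.calibration("wrist"); f=200/np.tan(np.radians(k["vfov"])/2)
    x,y=u-k["cx"],v-k["cy"]; r=np.hypot(x,y); t=r/f
    d=R.from_quat(k["rotation"]).apply([x/r*np.sin(t),-y/r*np.sin(t),-np.cos(t)]); e=np.array(k["eye"])
    return e+d*(z-e[2])/d[2]
E
python3 - <<'E'
from h import *
print(watz(310,208,72),watz(321,132,72))
goto([558,-167,94])
E
```

```text
[ 556.33898404 -161.35492718   72.        ] [567.39706125 -98.67487345  72.        ]
shift [-8.1  0.1 86.3] turn [0. 0. 0.]
```

```bash
python3 -m creep '-4 0 30 0 0 0 1; -4 0 70 0 0 0 1; -4 0 70 0 0 0 1; -4 0 70 0 0 0 1'; python3 - <<'E'
from h import *
s=manip.state();print(s["ee_pos"],s["ft_force"]); goto([557.5,-164.5,87])
E
```

```text
time: 4.08
ee_pos: [558.2, -164.3, 111.1]
ee_rot: [0.72, 0.694, 0.001, 0.001]
ft_force: [0.5, 0.1, 0.9]
finger_gap: 0.8
grip_force: 0.0
[ 558.19531045 -164.27456636  111.12535584] [0.54764956 0.07615071 0.86628599]
shift [-0.2 -0.7 24.1] turn [0. 0. 0.]
```

```bash
python3 -m creep '0 0 15 0 0 0 1; 0 0 20 0 0 0 1; 0 0 23 0 0 0 1; 0 0 23 0 0 0 1; 0 0 23 0 0 0 1'
```

```text
time: 4.7
ee_pos: [558.0, -164.5, 88.2]
ee_rot: [0.72, 0.694, 0.001, 0.0]
ft_force: [-2.8, 3.2, 14.7]
finger_gap: 0.7
grip_force: 7.0
```

```bash
python3 -m creep '0 0 -2 0 0 0 1; 0 0 -2 0 0 0 1'; python3 -m creep '0 0 -2 0 0 0 1; 0 0 -2 0 0 0 1'
```

```text
time: 4.95
ee_pos: [558.0, -164.4, 89.2]
ee_rot: [0.72, 0.694, 0.001, 0.0]
ft_force: [1.7, 1.4, 3.7]
finger_gap: 0.4
grip_force: 1.7
time: 5.2
ee_pos: [557.6, -164.7, 90.8]
ee_rot: [0.72, 0.694, 0.0, 0.0]
ft_force: [3.0, 1.2, 3.5]
finger_gap: 0.6
grip_force: 1.4
```

```bash
python3 -m creep '0 0 -25 0 0 0 1; 0 0 -40 0 0 0 1; 0 0 -40 0 0 0 1'; python3 - <<'E'
from h import *
goto([547,-228.5,122])
E
```

```text
time: 5.58
ee_pos: [557.4, -165.0, 131.3]
ee_rot: [0.72, 0.694, 0.0, 0.001]
ft_force: [-0.1, 0.3, 0.4]
finger_gap: 0.5
grip_force: 0.0
shift [-63.8  -8.1   9.3] turn [0. 0. 0.]
```

The force curve looks like a spring followed by a hard stop, so red was pressed fully and came back up. Blue next.

```bash
python3 -m creep '-35 -4 0 0 0 0 1; -64 -8 0 0 0 0 1; -64 -8 5 0 0 0 1; -64 -8 25 0 0 0 1; -64 -8 38 0 0 0 1; -64 -8 43 0 0 0 1; -64 -8 43.5 0 0 0 1; -64 -8 43.5 0 0 0 1; -64 -8 43.5 0 0 0 1'; python3 -m creep '0 0 -2 0 0 0 1; 0 0 -2 0 0 0 1';
```

```text
time: 6.7
ee_pos: [546.5, -226.4, 88.1]
ee_rot: [0.72, 0.694, 0.001, -0.002]
ft_force: [-6.8, 6.0, 20.5]
finger_gap: 0.8
grip_force: 10.1
time: 6.95
ee_pos: [546.8, -226.9, 88.7]
ee_rot: [0.72, 0.694, 0.0, -0.001]
ft_force: [-2.0, 3.1, 3.9]
finger_gap: 0.5
grip_force: 1.8
```

```bash
python3 -m creep '0 0 -25 0 0 0 1; 0 0 -60 0 0 0 1; 0 0 -110 0 0 0 1; 0 0 -150 0 0 0 1; 0 0 -150 0 0 0 1'; python3 - <<'E'
from h import *
goto([476,173,250],down(0.03)); 
E
```

```text
time: 7.58
ee_pos: [548.8, -229.0, 241.7]
ee_rot: [0.72, 0.694, 0.001, 0.003]
ft_force: [0.8, 0.4, -0.3]
finger_gap: 0.2
grip_force: 0.0
shift [399.1 -87.3  -9.3] turn [ 0.03  0.01 -0.38]
```

```bash
python3 -m creep '50 -11 -5 0 0 0 1; 100 -22 -10 0 0 0 1; 150 -33 -10 0 0 -0.1 0; 200 -44 -10 0 0 -0.2 -1; 250 -55 -10 0 0 -0.3 -1; 300 -66 -10 0 0 -0.4 -1; 350 -76 -10 0 0 -0.4 -1; 399 -87 -10 0 0 -0.4 -1; 399 -87 -10 0 0 -0.4 -1; 399 -87 -10 0 0 -0.4 -1'; python3 - <<'E'
from h import *
im=manip.capture("wrist"); cv2.imwrite("pics/w2.png",im[:,:,::-1])
print([(np.round(d["point"]).tolist(),round(d["confidence"],2)) for d in manip.find_in("guard_handle","wrist")[:3]])
E
```

```text
time: 8.82
ee_pos: [474.2, 173.0, 248.0]
ee_rot: [0.695, 0.719, -0.001, 0.0]
ft_force: [0.8, 0.0, -0.5]
finger_gap: 77.0
grip_force: 0.0
[([590.0, 206.0, 116.0], 0.63)]
```

View pics/w2.png

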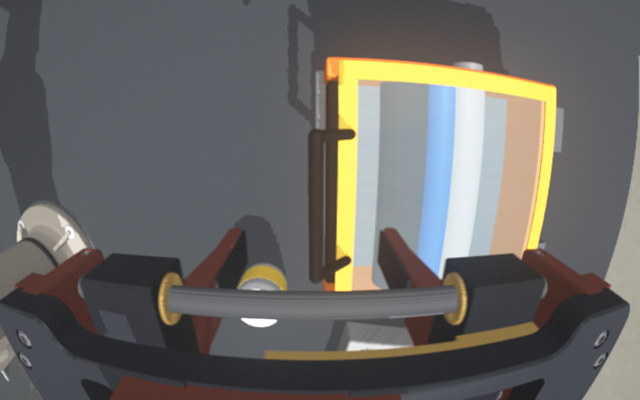

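The bar runs from about (316,133) to (315,280), between the open fingertips at (238,232) and (388,232).

```bash
python3 - <<'E'
from h import *
a,b=watz(316,133,150),watz(316,280,150); d=a-b
print(a,b,(a+b)/2,np.linalg.norm(d),-np.arctan2(d[0],d[1]))
goto([(a+b)[0]/2,(a+b)[1]/2,153],down(0.025))
E
```

```text
[475.84290749 232.26173029 150.        ] [480.07567076 106.29718825 150.        ] [477.95928912 169.27945927 150.        ] 126.03563836035488 0.03359017661446518
shift [-2.8  3.2 95.5] turn [-0.    0.01  0.03]
```

```bash
python3 -m creep '-1 2.5 40 0 0 0 -1; -1 2.5 80 0 0 0 -1; -1 2.5 95 0 0 0 -1; -1 2.5 95 0 0 0 -1; -1 2.5 95 0 0 0 0.5; -1 2.5 95 0 0 0 1; -1 2.5 95 0 0 0 1; -1 2.5 95 0 0 0 1; -1 2.5 95 0 0 0 1;-1 2.5 95 0 0 0 1;-1 2.5 95 0 0 0 1' 30
```

```text
time: 10.3
ee_pos: [477.2, 172.7, 154.1]
ee_rot: [0.695, 0.719, -0.0, -0.0]
ft_force: [-0.9, -0.2, 0.2]
finger_gap: 21.4
grip_force: 0.0
```

```bash
python3 -m creep '0 0 1 0 0 0 1; 0 0 1 0 0 0 1; 0 0 1 0 0 0 1; 0 0 1 0 0 0 1' 30; python3 - <<'E'
from h import *
s=manip.state(); print(s["ee_pos"],R.from_quat(s["ee_rot"]).as_matrix().round(3).tolist())
for a in np.radians([7.5,15,22.5,30,37.5,45]):
    t=np.arctan2(40,260); r=np.hypot(40,260)
    x=260-r*np.cos(t+a); z=r*np.sin(t+a)-40
    M=R.from_quat(s["ee_rot"]).inv(); print(round(np.degrees(a),1),M.apply([x*np.cos(.03),x*np.sin(.03),z]).round(1))
E
```

```text
time: 10.8
ee_pos: [476.9, 172.7, 153.2]
ee_rot: [0.695, 0.719, -0.0, -0.0]
ft_force: [-3.8, -0.2, 4.4]
finger_gap: 11.1
grip_force: 30.0
[476.94261484 172.6827269  153.20022784] [[-0.033, 0.999, -0.001], [0.999, 0.033, 0.0], [0.0, -0.001, -1.0]]
7.5 [ -0.    7.4 -33.6]
15.0 [ -0.1  19.2 -65.9]
22.5 [ -0.1  35.  -96.5]
30.0 [  -0.2   54.8 -124.7]
37.5 [  -0.2   78.  -150.1]
45.0 [  -0.3  104.3 -172.2]
```

```bash
python3 -m creep '0 1 -6 0 0 0 1; 0 3 -17 0 0 0 1; 0 7.4 -33.6 0 0 0 1; 0 13 -50 0 0 0 1; 0 19 -66 0 0 0 1; 0 19 -66 0 0 0 1'
```

```text
time: 11.55
ee_pos: [495.9, 173.3, 220.1]
ee_rot: [0.695, 0.719, 0.0, -0.0]
ft_force: [-4.5, 0.2, -1.1]
finger_gap: 10.9
grip_force: 30.0
```

```bash
python3 -m creep '0 7 -15 0 0 0 1; 0 16 -31 0 0 0 1; 0 25 -45 0 0 0 1; 0 36 -59 0 0 0 1; 0 47 -72 0 0 0 1; 0 59 -84 0 0 0 1; 0 72 -96 0 0 0 1; 0 80 -102 0 0 0 1; 0 85 -106 0 0 0 1; 0 85 -106 0 0 0 1; 0 85 -106 0 0 0 1; 0 85 -106 0 0 0 1'; python3 - <<'E'
from h import *
im=manip.capture("scene"); cv2.imwrite("pics/s2.png",im[:,:,::-1]); s=manip.state(); print(s["joint_vel"].round(4))
im=manip.capture("side"); cv2.imwrite("pics/d2.png",im[:,:,::-1])
E
```

```text
time: 13.05
ee_pos: [580.0, 176.3, 327.8]
ee_rot: [0.695, 0.719, -0.0, -0.001]
ft_force: [-12.9, -0.0, 14.1]
finger_gap: 11.3
grip_force: 30.0
[-0.0011 -0.0007  0.0008  0.0012 -0.0008  0.0006 -0.0012]
```

View pics/d2.png

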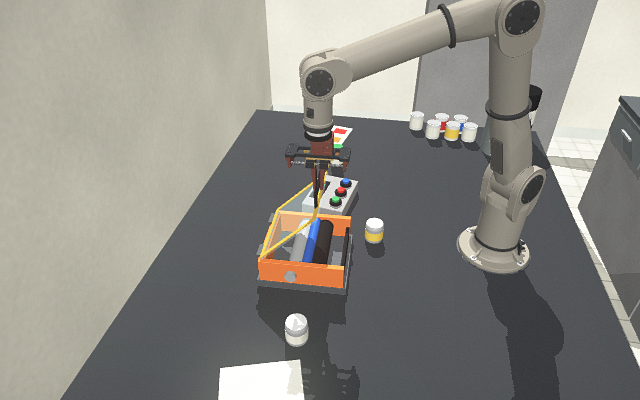

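View pics/s2.png

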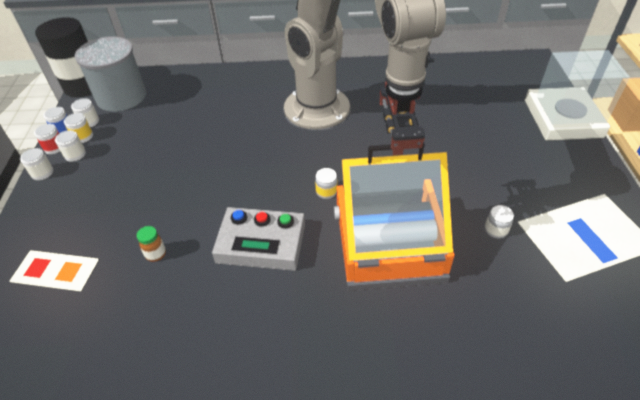

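The guard stands at about 46°, held by the bar, and the cans and jar haven't moved. A small preload pushes towards the hinge, so I'll ease that and check that it's still.

```bash
python3 -m creep '0 -2 -1 0 0 0 1; 0 -2 -1 0 0 0 1; 0 -2 -1 0 0 0 1; 0 -2 -1 0 0 0 1; 0 -2 -1 0 0 0 1; 0 -2 -1 0 0 0 1; 0 -2 -1 0 0 0 1; 0 -2 -1 0 0 0 1'
```

```text
time: 14.15
ee_pos: [578.8, 176.3, 327.0]
ee_rot: [0.695, 0.719, -0.0, -0.001]
ft_force: [-5.9, 0.1, 5.5]
finger_gap: 11.4
grip_force: 30.0
```

```bash
python3 -c "
from workcell import manip
print(manip.hand_in())"
```

```text
the job is handed in; nothing more can be done
None
```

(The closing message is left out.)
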